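# Make up the governor spindle and flyweight pivot stacks

### The job

Make up the two governor stacks for the press. On the thick spindle of the round black stand put the black delrin spacer first, then the bronze bushing flange down, then the aluminium carrier, nested over the bushing's barrel so that it rests on the flange; on the slim pin of the square blue stand put the brass washer and then the red flyweight. Let every part sit flat and fully down, leave the blued spring and the spare pin where they lie, and let go of everything.

Things in the scene. Friction and masses are not known exactly. Their poses are not given: they have to be found in the camera images.
- spindle_stand: Round black cast-iron stand, 104 mm across at the foot, its flat top 88 mm across and 22 mm above the shelf, fixed to the shelf. A bright steel spindle 20 mm thick stands upright at its centre: full thickness up to 60 mm above the shelf, then a tapered nose down to 8 mm thick at 70 mm. Origin: centre of the underside, on the spindle's axis, at shelf height; z is up along the spindle.
- pin_stand: Square blue-painted steel stand, 84 x 84 mm, its flat top 22 mm above the shelf, fixed to the shelf. A bright steel flyweight pin 12 mm thick stands upright at its centre: full thickness up to 56 mm above the shelf, then a tapered nose down to 4 mm thick at 64 mm. Origin: centre of the underside, on the pin's axis, at shelf height; z is up along the pin; x and y are along the square's sides.
- spacer: Black delrin spacer, a flat ring 58 mm across and 12 mm high with a 25 mm bore, about 50 g, lying flat. Origin: on the ring's axis, at its underside; z is up along the axis.
- bushing: Bronze flanged bushing, about 180 g, standing on its flange: flange 52 mm across and 6 mm high at the bottom, above it a barrel 33 mm across reaching up to 26 mm (its top 3 mm taper to 30 mm across), 25 mm bore right through. Origin: on the axis, at the underside of the flange; z is up along the axis.
- carrier: Aluminium flyweight carrier, about 160 g, 12 mm high, lying flat: a round hub 58 mm across with a 39 mm bore, and two arms 24 mm wide with rounded ends that run out along its x and -x, 120 mm from end to end. Grip it across the hub, along its y. Origin: on the hub's axis, at the underside; z is up, x along the arms.
- washer: Brass thrust washer, a flat ring 46 mm across and 10 mm high with an 18 mm bore, about 100 g, lying flat. Origin: on the axis, at the underside; z is up along the axis.
- flyweight: Red cast-iron flyweight, about 250 g, 18 mm high, lying flat: a round eye 46 mm across with an 18 mm bore, a broad tail 38 mm wide reaching 54 mm from the bore's centre along x, a narrow lug 18 mm wide reaching 51 mm along -x. Centre of mass about 8 mm from the bore's centre along x. Grip it across the eye, along its y. Origin: on the bore's axis, at the underside; z is up.
- spring: Blued steel tension spring with end hooks, 22 mm thick and about 105 mm long, lying loose along its x; to be left alone. Origin: underside, at mid-length.
- spare_pin: Spare steel flyweight pin lying loose along its x, 71 mm long, 12 mm shank with a 20 mm square head and a dark 20 mm square nut; to be left alone. Origin: underside, near mid-length.

How it is judged:
At the end, for the whole second after the job is handed in: Undersides above the stand's underside, within 3 mm: spacer 22, bushing 34, carrier 40 (round stand); washer 22, flyweight 32 (square stand). Axes within 6 mm of the post (carrier 10), level within 0.1 rad, at rest. Spring and spare pin within 30 mm of their starts (z of spacer in the frame of spindle_stand between 0.019 and 0.025 m and horizontal distance between each of spacer, bushing and spindle_stand below 0.006 m and angle between each of spacer, bushing, carrier, washer, flyweight's own z axis and vertical below 0.1 rad and linear speed of each of spacer, bushing, carrier, washer, flyweight below 0.02 m/s and angular speed of each of spacer, bushing, carrier, washer, flyweight below 0.2 rad/s and z of bushing in the frame of spindle_stand between 0.031 and 0.037 m and z of carrier in the frame of spindle_stand between 0.037 and 0.043 m and horizontal distance between carrier and spindle_stand below 0.01 m and z of washer in the frame of pin_stand between 0.019 and 0.025 m and horizontal distance between each of washer, flyweight and pin_stand below 0.006 m and z of flyweight in the frame of pin_stand between 0.029 and 0.035 m and distance of each of spring, spare_pin from where it was at the start of the episode below 0.03 m); the robot touches nothing.
It fails at once if the blued spring is shoved away (30 mm or more) (distance of spring from where it was at the start of the episode above 0.03 m).
It fails at once if the spare pin is shoved away (30 mm or more) (distance of spare_pin from where it was at the start of the episode above 0.03 m).
It also fails if it takes over 144 s, if anything falls off the work surface, if the arm or the gripper's body presses on something with over 40 N, if the wrist force passes 120 N, or if a joint passes its speed limit or range.

### The arm

A 7-joint arm with a two-finger parallel gripper is mounted at the origin on the work surface. World frame = base frame: x ahead of the robot, y to its left, z up, the work surface at z = 0. Lengths are in m, angles in rad, forces in N, time in s.
With the tool pointing down it reaches from about 0.35 to 0.9 m from the base axis. Payload 8.1 kg.
Tool frame: the origin (TCP) lies at the very end of the fingers, on their centre line; the grasp point (between the pads) lies 19 mm behind it (arm.tcp_to_grasp is the distance from the TCP to the grasp point, in m); z points along the fingers, y is the line along which they close (so a half turn about z gives the same grasp; the last joint's range is limited). The gripper opens to 92 mm and grips with 3 to 60 N. Pads are 19 mm wide; open, the fingers measure 130 mm over their backs; the gripper's body (75 mm by 190 mm) begins 47 mm behind the grasp point.
Start: joints at [1.189, 0.434, 0.025, 1.573, -0.012, 1.134, -0.075], TCP at [0.172, -0.601, 0.2] pointing down, gripper open.
Joint ranges: [-2.62, 2.62], [-0.44, 2.09], [-1.27, 1.32], [0.08, 2.57], [-1.32, 4.46], [0.12, 2], [-2.74, 2.74]. Speed limits (rad/s): [2.22, 2.22, 3.01, 3.01, 3.14, 3.14, 3.14].

### API

Orientations are given as a rotation vector (axis times angle).
In Python, from cell import arm gives the robot as it stands.
- The arm moves only by the shell command python3 nudge.py 'ROWS' [FORCE]. ROWS is a JSON list of rows, 1 to 10 of them, each of 5 numbers: dx, dy, dz in m, then a turn about the tool's z in rad, then the opening from 0.0 (shut) to 1.0 (fully open); each row shifts and turns the commanded pose from where the row before left it, along the tool's axes as they then stand; what a row does not reach is not made up. A row lasts 1/10 s, in which the tool goes at most 0.05 m and 0.15 rad, less where a joint would pass 70% of its speed; a pose out of reach is approached as far as the arm can. The fingers move at their own pace and stop on an object; FORCE is the grip in N (left out, the last holds). Time passes only in rows, so rows that do not move let the fingers close. It prints the time, the measured TCP pose, the force, the opening and the grip force at its end.
- arm.observe(): the state, without advancing time (a new reading comes with each control period).
- arm.get_image(name): name is "scene" or "top" or "wrist"; returns a dict with "image" (384x512x3 uint8, blue, green, red), "fx", "fy", "cx", "cy" (pixels), "cam_to_world" (4x4, takes a point from camera to world coordinates); the wrist camera has in their place "mount" (4x4, takes a point from camera to tool coordinates, whose origin is the TCP and whose axes are the flange's). Camera axes: x right, y down, z forward; pixel columns grow to the right and rows downward; lengths in m; the calibration is good to about 2 mm. A picture is of the moment at which its call begins: read the wrist's pose just before it. There is no depth.
- arm.sign_off(): hands the job in; it is judged then, once.
The state is a dict: "clock": time; "joints": joint angles; "dq": joint speeds; "joint_efforts": joint torques, N m; "position": TCP position; "ee_rot": TCP orientation; "force": force on the tool from outside, world axes, zero at the start; "ft_torque": the same for the moment, N m; "width": opening from 0.0 (shut) to 1.0 (fully open); "gripper_force": force on a finger pad.
Only numpy, scipy, OpenCV 4.12 (cv2) and the standard library are available. Lean on these libraries where they do the work, as an engineer would, in place of code of your own. Each camera call takes 0.05 s, during which the arm holds its last target. There are 200 camera calls.

## Working session

There is one attempt and no reset: what is moved stays moved. The work goes in short steps, Python scripts to look and compute and a shell command to move; the robot and the scene stay as the last step left them, time stands still between calls to the robot, and variables do not carry over. Pictures are saved under pics/ and viewed, at most 14 in all, crops included, and the job is handed in when it is done.

```bash
ls; mkdir -p pics; python3 - <<'E'
from cell import arm
import cv2
for n in("scene","top"):
    d=arm.get_image(n);cv2.imwrite(f"pics/{n}0.png",d["image"]);print(n,d["fx"],d["fy"],d["cx"],d["cy"],d["cam_to_world"])
d=arm.get_image("wrist");print(d["mount"],d["fx"])
print(arm.observe(),arm.tcp_to_grasp)
E
```

```text
cell.py
nudge.py
pics
scene 372.4376660940095 372.4376660940095 264.89684297655583 191.00976575416632 [[-0.71546737  0.44419416 -0.53925689  1.07244884]
 [ 0.69858497  0.46506327 -0.54377862  0.57800095]
 [ 0.00924529 -0.76577262 -0.64304496  0.71020126]
 [ 0.          0.          0.          1.        ]]
top 476.6417268252308 476.6417268252308 258.02450408769454 193.62227872488575 [[-0.00537776 -0.99716036  0.07511526  0.4257603 ]
 [-0.99982809  0.00402878 -0.01809884  0.01944946]
 [ 0.01774483 -0.07519968 -0.9970106   1.24818266]
 [ 0.          0.          0.          1.        ]]
[[-5.81802797e-05 -9.69078398e-01 -2.46753023e-01  6.52578647e-02]
 [ 9.99999546e-01  1.78188913e-04 -9.35588456e-04  4.48057451e-04]
 [ 9.50627215e-04 -2.46752966e-01  9.69077948e-01 -1.83602325e-01]
 [ 0.00000000e+00  0.00000000e+00  0.00000000e+00  1.00000000e+00]] 278.5608153862563
{'clock': 0.15, 'joints': array([ 1.18939213,  0.43507943,  0.02496763,  1.57385847, -0.01160158,
        1.13399753, -0.07510941]), 'dq': array([-0.00065324, -0.00164144, -0.00112153, -0.00310233,  0.0006476 ,
        0.00093584,  0.00108512]), 'joint_efforts': array([ 2.02123352e-03, -6.68260789e+01,  9.86270271e-01, -3.14692712e+01,
       -6.04158361e-02,  3.94309417e-02,  9.36170522e-05]), 'position': array([ 0.17184924, -0.60048718,  0.1998264 ]), 'ee_rot': array([-3.10997714e+00, -4.36252640e-01,  4.25027249e-04]), 'force': array([ 0.8315719 , -0.29016537, -0.19430984]), 'ft_torque': array([-0.01634392,  0.01247792, -0.09877542]), 'gripper_force': 0.0, 'width': 1.00017453718814} 0.0188
```
View pics/top0.png

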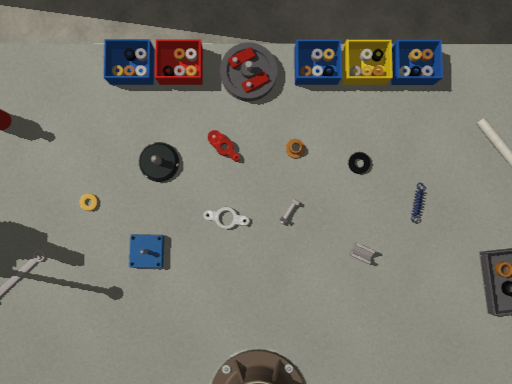

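View pics/scene0.png

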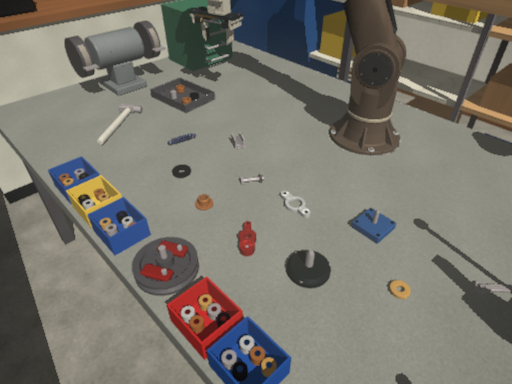

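Top view: round stand (159,162), pin stand (147,252), washer (89,202), flyweight (225,146), bushing (296,149), spacer (360,163), carrier (227,218), spare pin (291,211), spring (419,203). In the scene view the same parts are at: round stand (308,267), pin stand (373,224), washer (400,289), flyweight (247,239), bushing (204,202), spacer (181,171), carrier (294,204).

```bash
cat > h.py <<'E'
from cell import arm
import numpy as np, cv2
from scipy.spatial.transform import Rotation as R
def cam(name):
    s=arm.observe(); d=arm.get_image(name)
    if name=="wrist":
        T=np.eye(4);T[:3,:3]=R.from_rotvec(s["ee_rot"]).as_matrix();T[:3,3]=s["position"];T=T@d["mount"]
    else: T=d["cam_to_world"]
    K=np.array([[d["fx"],0,d["cx"]],[0,d["fy"],d["cy"]],[0,0,1]])
    return d["image"],K,T
def ray(K,T,p):
    v=T[:3,:3]@np.linalg.solve(K,[p[0],p[1],1.]); return T[:3,3],v/np.linalg.norm(v)
def onz(K,T,p,z):
    o,v=ray(K,T,p); return o+v*(z-o[2])/v[2]
def pix(K,T,X):
    c=K@(np.linalg.inv(T)@np.append(X,1))[:3]; return c[:2]/c[2]
def tri(rays):
    A=sum(np.eye(3)-np.outer(v,v) for o,v in rays);b=sum((np.eye(3)-np.outer(v,v))@o for o,v in rays)
    X=np.linalg.solve(A,b); return X,max(np.linalg.norm(np.cross(X-o,v)) for o,v in rays)
HSV=dict(washer=((18,110,90),(32,255,255)),bushing=((5,90,50),(18,255,255)),red=((0,150,60),(6,255,255)),blue=((100,120,60),(125,255,255)),
  black=((0,0,0),(180,255,45)),carrier=((0,0,175),(180,40,255)))
def blob(img,kind,p,r):
    """contour of the colour blob nearest p (within r), with its min-enclosing/ellipse centre"""
    m=cv2.inRange(cv2.cvtColor(img,cv2.COLOR_BGR2HSV),*map(np.array,HSV[kind]))
    roi=np.zeros_like(m);cv2.circle(roi,tuple(int(round(a)) for a in p),int(r),255,-1);m&=roi
    cs,_=cv2.findContours(m,cv2.RETR_EXTERNAL,cv2.CHAIN_APPROX_NONE)
    c=max(cs,key=cv2.contourArea); return c,m
def hullc(c):
    M=cv2.moments(cv2.convexHull(c));return np.array([M["m10"],M["m01"]])/M["m00"]
E
python3 - <<'E'
from h import *
ct,cs=cam("top"),cam("scene")
G=dict(stand=("black",(159,162),24,(308,267),28),pin=("blue",(147,252),26,(373,224),30),washer=("washer",(89,202),14,(400,289),16),
 fly=("red",(225,146),24,(247,239),26),bush=("bushing",(296,149),13,(204,202),13),spacer=("black",(360,163),15,(181,171),14),carrier=("carrier",(227,218),28,(294,204),24))
for k,(h,p,r,q,s) in G.items():
    a,_=blob(ct[0],h,p,r);b,_=blob(cs[0],h,q,s)
    X,e=tri([ray(*ct[1:],hullc(a)),ray(*cs[1:],hullc(b))])
    print(k,X.round(4),round(e,4),hullc(a).round(1),hullc(b).round(1),cv2.contourArea(a),cv2.contourArea(b),"z0.01:",onz(*ct[1:],hullc(a),.01)[:2].round(4), onz(*cs[1:],hullc(b),.01)[:2].round(4))
E
```

```text
stand [nan nan nan] nan [160.  162.5] [nan nan] 314.0 0.0 z0.01: [0.6016 0.2522] [nan nan]
pin [0.3722 0.2863 0.0095] 0.0004 [146.  250.9] [374.8 224.9] 998.0 472.0 z0.01: [0.3724 0.2859] [0.3724 0.2868]
washer [0.5003 0.437  0.0046] 0.001 [ 88.3 201.8] [399.5 288.9] 219.0 258.5 z0.01: [0.4995 0.4361] [0.5054 0.4374]
fly [0.6479 0.0881 0.0074] 0.0004 [222.9 145.1] [247.1 238.9] 436.0 346.0 z0.01: [0.6471 0.0883] [0.6497 0.0896]
bush [ 0.6403 -0.1017  0.005 ] 0.0014 [294.8 148.2] [203.7 202.2] 267.5 182.5 z0.01: [ 0.6384 -0.1003] [ 0.6442 -0.0981]h.py:29: RuntimeWarning: invalid value encountered in divide
  M=cv2.moments(cv2.convexHull(c));return np.array([M["m10"],M["m01"]])/M["m00"]
Traceback (most recent call last):
  File "h.py", line 27, in blob
    c=max(cs,key=cv2.contourArea); return c,m
ValueError: max() iterable argument is empty
```

```bash
cat >> h.py <<'E'
def to(x,y,z,yaw=None):
    """tool-axis shift to reach a world TCP point, and the turn to bring tool x to world yaw (mod pi)"""
    s=arm.observe();M=R.from_rotvec(s["ee_rot"]).as_matrix();d=M.T@(np.array([x,y,z])-s["position"])
    w=np.arctan2(M[1,0],M[0,0]); t=None if yaw is None else -((yaw-w+np.pi/2)%np.pi-np.pi/2)
    print("d",d.round(4),"turn",None if t is None else round(t,4),"yaw",round(w,4),"tilt",round(np.arccos(-M[2,2]),4),"t",s["clock"],"j7",s["joints"][6].round(2))
E
python3 nudge.py '[[0.045,-0.02,0,0,0.8],[0.045,-0.02,0,0,0.8],[0.045,-0.02,0,0,0.8],[0.045,-0.02,0,0,0.8],[0.045,-0.02,0,0,0.8],[0.045,-0.02,0,0,0.8],[0.045,-0.02,0,0,0.8],[0.045,-0.02,0,0,0.8],[0.045,-0.02,0,0,0.8],[0.045,-0.02,0,0,0.8]]'
python3 nudge.py '[[0.03,-0.01,0,0,0.8],[0,0,0,0,0.8]]'
python3 - <<'E'
from h import *
to(.6,-.27,.2)
i,K,T=cam("wrist");cv2.imwrite("pics/w1.png",i);print(pix(K,T,[.6,-.27,.012]))
E
```

```text
clock: 1.25
position: [0.5508, -0.2834, 0.2005]
ee_rot: [3.111, 0.436, 0.0]
force: [0.7, -1.4, 0.6]
width: 0.798
gripper_force: 0.0
clock: 1.45
position: [0.5797, -0.2613, 0.1999]
ee_rot: [-3.107, -0.448, -0.003]
force: [-0.1, 0.1, 0.4]
width: 0.801
gripper_force: 0.0
d [ 0.017   0.0141 -0.0001] turn None yaw 0.2864 tilt 0.0033 t 1.45 j7 -1.0
[266.49561937 161.2639476 ]
```

View pics/w1.png

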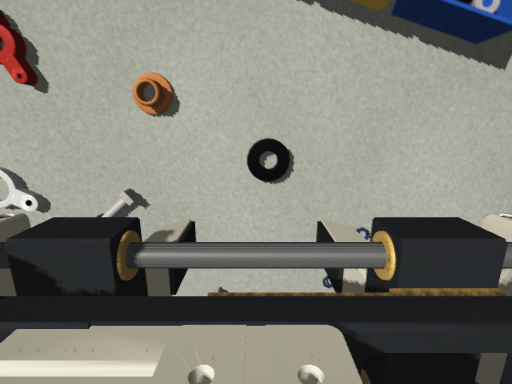

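Wrist view: spacer at (269,160), matching the predicted (266,161); bushing at (152,93), flyweight and carrier at the left edge, and the gripper carriage covers everything below row 215.

```bash
cat >> h.py <<'E'
import pickle,os
def look(view,tag,kind,guess,rad,hmid,key=None):
    """blob near the projected guess -> ray (stored), point on mid-height plane, triangulated point over stored rays"""
    i,K,T=view; p=pix(K,T,guess); r=rad*K[0,0]/np.linalg.norm(T[:3,3]-guess)
    c,_=blob(i,kind,p,r); h=hullc(c)
    D=pickle.load(open("r.pkl","rb")) if os.path.exists("r.pkl") else {}
    D.setdefault(tag,[]).append(ray(K,T,h));pickle.dump(D,open("r.pkl","wb"))
    X=tri(D[tag]) if len(D[tag])>1 else None
    print(tag,"px",h.round(1),"d_px",2*np.sqrt(cv2.contourArea(cv2.convexHull(c))/np.pi).round(1),"plane",onz(K,T,h,hmid)[:2].round(4),"tri",X and (X[0].round(4),round(X[1],4)))
    return c,h
E
python3 - <<'E'
from h import *
v=cam("wrist");look(v,"spacer","black",np.array([.6,-.27,.006]),.05,.006);look(v,"bush","bushing",np.array([.64,-.1,.013]),.05,.01)
E
python3 nudge.py '[[0.04,-0.04,0,0,0.8],[0.03,-0.03,0,0,0.8],[0,0,0,0,0.8],[0,0,0,0,0.8]]'
python3 - <<'E'
from h import *
v=cam("wrist");cv2.imwrite("pics/w2.png",v[0])
look(v,"bush","bushing",np.array([.64,-.1,.013]),.05,.01)
try: look(v,"spacer","black",np.array([.6,-.27,.006]),.04,.006)
except Exception as e: print(e)
to(.6,-.27,.2)
E
```

```text
spacer px [266.5 157.1] d_px 41.8 plane [ 0.6021 -0.2721] tri None
bush px [149.8  90.4] d_px 41.0 plane [ 0.6418 -0.1059] tri None
clock: 1.95
position: [0.62, -0.1865, 0.2003]
ee_rot: [3.111, 0.437, -0.001]
force: [-1.4, -1.2, -0.7]
width: 0.799
gripper_force: 0.0
bush px [200.4 139.8] d_px 38.2 plane [ 0.6427 -0.1043] tri (array([ 0.6419, -0.1029,  0.0021]), np.float64(0.0))
spacer px [310.4 200.8] d_px 40.2 plane [ 0.6026 -0.2718] tri (array([ 0.602 , -0.2723,  0.0038]), np.float64(0.0002))
d [-0.0412  0.0735  0.0005] turn None yaw 0.277 tilt 0.0015 t 2.0 j7 -1.14
```

```bash
python3 nudge.py '[[-0.02,0.037,0,0,0.8],[-0.019,0.037,0,0,0.8],[0,0,0.04,0,0.8],[0,0,0.05,0,0.8],[0,0,0.05,0,0.8],[0,0,0.02,0,0.8],[0,0,0,0,0.8]]'
python3 - <<'E'
from h import *
to(.602,-.272,.004)
E
```

```text
clock: 2.7
position: [0.5991, -0.2698, 0.0368]
ee_rot: [-3.11, -0.431, 0.011]
force: [-0.9, 0.0, 1.5]
width: 0.804
gripper_force: 0.0
d [0.0025 0.003  0.0328] turn None yaw 0.2754 tilt 0.0072 t 2.7 j7 -1.03
```

Grip, then open again, back off and look: this gives the camera's bias against the fingers.

```bash
python3 nudge.py '[[0.0025,0.003,0.02,0,0.8],[0,0,0.012,0,0.8],[0,0,0,0,0.8],[0,0,0,0,0.5],[0,0,0,0,0.5],[0,0,0,0,0.5],[0,0,0,0,0.5]]' 20
python3 -c "
from h import *
to(.602,-.272,.004);print(arm.observe()['position'])"
python3 nudge.py '[[0,0,0,0,0.8],[0,0,0,0,0.8],[0,0,-0.05,0,0.8],[-0.01,0,-0.05,0,0.8],[-0.01,0,-0.05,0,0.8],[-0.01,0,-0.046,0,0.8],[0,0,0,0,0.8],[0,0,0,0,0.8]]'
python3 - <<'E'
from h import *
os.remove("r.pkl")
v=cam("wrist");look(v,"spacer","black",np.array([.602,-.272,.006]),.045,.006)
s=arm.observe();print(s["position"],s["width"]);to(.602,-.272,.2)
E
```

```text
clock: 3.4
position: [0.607, -0.2703, 0.0091]
ee_rot: [3.111, 0.436, 0.001]
force: [0.7, -0.6, 0.9]
width: 0.523
gripper_force: 0.0
d [-0.0053  0.0003  0.0051] turn None yaw 0.2788 tilt 0.001 t 3.4 j7 -1.04
[ 0.60697732 -0.27028912  0.00910172]
clock: 4.2
position: [0.5786, -0.2788, 0.2039]
ee_rot: [3.11, 0.435, 0.004]
force: [0.2, 0.7, -1.1]
width: 0.799
gripper_force: 0.0
spacer px [254.6 154.4] d_px 41.6 plane [ 0.6024 -0.2709] tri None
[ 0.57791561 -0.2781413   0.20215241] 0.7993508409646036
d [0.0248 0.0007 0.0021] turn None yaw 0.2788 tilt 0.0002 t 4.25 j7 -0.98
```

```bash
python3 nudge.py '[[0.025,0.0,0.05,0,0.8],[0,0,0.05,0,0.8],[0,0,0.05,0,0.8],[0,0,0.03,0,0.8],[0,0,0,0,0.8],[0,0,0,0,0.8],[0,0,0,0,0.8]]'
python3 - <<'E'
from h import *
to(.6022,-.2715,.002)
E
```

```text
clock: 4.95
position: [0.601, -0.2725, 0.0294]
ee_rot: [3.11, 0.436, 0.003]
force: [0.4, 0.9, -0.3]
width: 0.799
gripper_force: 0.0
d [ 0.0014 -0.0006  0.0274] turn None yaw 0.2788 tilt 0.0025 t 4.95 j7 -1.03
```

```bash
python3 nudge.py '[[0.0014,-0.0006,0.015,0,0.8],[0,0,0.012,0,0.8],[0,0,0,0,0.8],[0,0,0,0,0.5],[0,0,0,0,0.5],[0,0,0,0,0.5],[0,0,0,0,0.5]]' 20
python3 -c "
from h import *
to(.6022,-.2715,.002);print(arm.observe()['position'])"

```

```text
clock: 5.65
position: [0.6011, -0.2713, 0.0012]
ee_rot: [3.111, 0.436, 0.001]
force: [0.1, -0.1, 1.0]
width: 0.518
gripper_force: 0.0
d [ 0.001   0.0005 -0.0008] turn None yaw 0.2787 tilt 0.0007 t 5.65 j7 -1.04
[ 0.60109449 -0.27132854  0.00116027]
```

```bash
python3 - <<'E'
from h import *
v=cam("wrist");w=v[0];s=cam("scene")[0];t=cam("top")[0]
a=cv2.resize(s[110:230,110:270],(640,480),interpolation=3)
print(pix(*v[1:],[.6022,-.2715,.012]),pix(*v[1:],arm.observe()["position"]))
cv2.imwrite("pics/w3.png",w);cv2.imwrite("pics/s3.png",a)
E
```

```text
[255.97359677 224.35752289] [255.18982754 220.37727067]
```

View pics/s3.png

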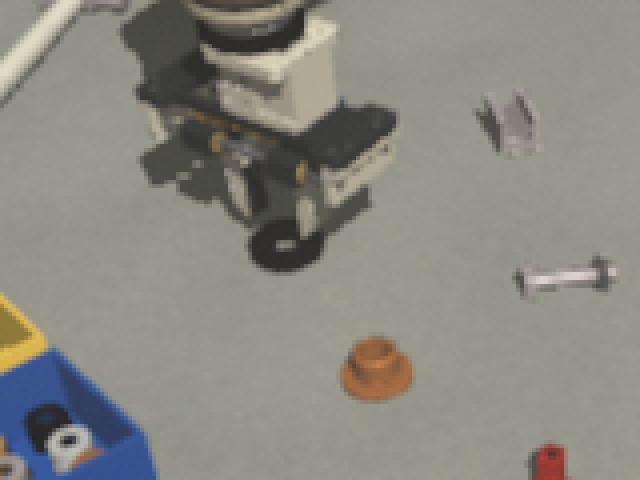

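```bash
python3 - <<'E'
from h import *
v=cam("top");c,_=blob(v[0],"black",(360,163),15);print(hullc(c),cv2.boundingRect(c),onz(*v[1:],(360,163),.006))
print([pix(*v[1:],[.6022,-.2715,.006])])
E
```

```text
[356.8125     173.70416667] (351, 171, 13, 6) [ 0.59923175 -0.27245933  0.006     ]
[array([359.6135567, 161.8841288])]
```

View pics/w3.png

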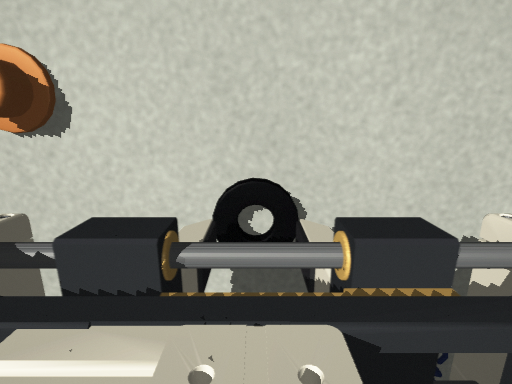

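The wrist picture shows the spacer centred at (255,220) with the finger tips alongside at about (205,245) and (312,245), so it is not clearly gripped; I close further and check.

```bash
python3 - <<'E'
from h import *
v=cam("scene")
for p in((187,169.2),(170.7,163.7),(181.2,171.2)):print(onz(*v[1:],p,.004))
E
python3 nudge.py '[[0,0,0,0,0.3],[0,0,0,0,0.3],[0,0,0,0,0.3]]' 20
python3 nudge.py '[[0,0,0,0,0.3],[0,0,0,0,0.3],[0,0,0,0,0.3]]' 20
```

```text
[ 0.58336677 -0.26586554  0.004     ]
[ 0.60398321 -0.32635626  0.004     ]
[ 0.60261699 -0.26971654  0.004     ]
clock: 6.2
position: [0.6008, -0.2712, 0.0007]
ee_rot: [3.111, 0.436, -0.0]
force: [-0.3, -0.7, -0.4]
width: 0.314
gripper_force: 0.0
clock: 6.5
position: [0.6008, -0.2712, 0.0007]
ee_rot: [3.111, 0.436, -0.0]
force: [0.9, 0.5, 1.1]
width: 0.299
gripper_force: 0.0
```

```bash
python3 - <<'E'
from h import *
v=cam("wrist");w=v[0];s=cam("scene")[0]
cv2.imwrite("pics/c4.png",np.vstack([cv2.resize(w[150:330,110:400],(640,397),interpolation=3)]))
cv2.imwrite("pics/s4.png",cv2.resize(s[130:190,140:220],(640,480),interpolation=3))
E
```

```text
(no output)
```

View pics/c4.png

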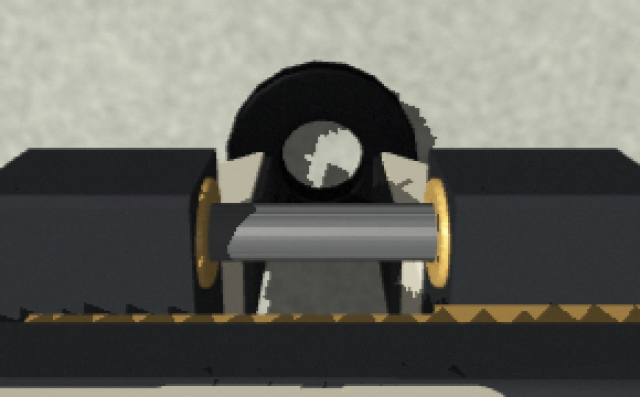

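View pics/s4.png

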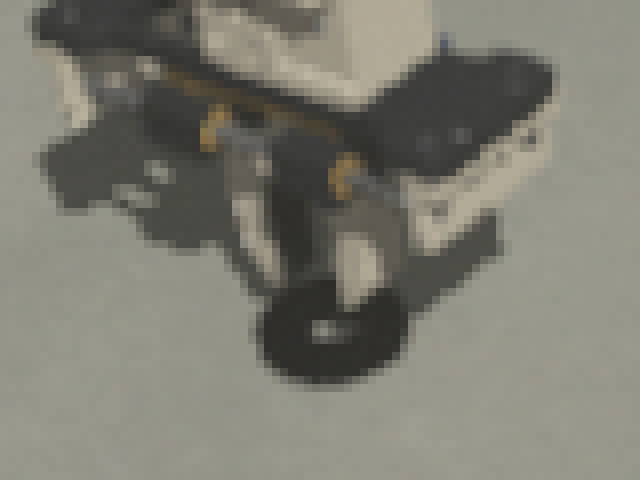

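```bash
python3 - <<'E'
from h import *
s=cam("scene");w=cam("wrist");o=arm.observe();M=R.from_rotvec(o["ee_rot"]).as_matrix()
for h in(0,.015,.03):
  for y in(-.0138,.0138):
    for x in (-.0095,.0095):
      X=o["position"]+M@[x,y,-h]; print(h,y,x,"scene crop",((pix(*s[1:],X)-[140,130])*8).round(),"wrist crop",((pix(*w[1:],X)-[110,150])*2.207).round())
E
```

```text
0 -0.0138 -0.0095 scene crop [375. 331.] wrist crop [277. 183.]
0 -0.0138 0.0095 scene crop [344. 356.] wrist crop [276. 126.]
0 0.0138 -0.0095 scene crop [321. 310.] wrist crop [364. 183.]
0 0.0138 0.0095 scene crop [289. 334.] wrist crop [365. 126.]
0.015 -0.0138 -0.0095 scene crop [371. 300.] wrist crop [274. 202.]
0.015 -0.0138 0.0095 scene crop [339. 325.] wrist crop [273. 141.]
0.015 0.0138 -0.0095 scene crop [315. 279.] wrist crop [367. 203.]
0.015 0.0138 0.0095 scene crop [284. 304.] wrist crop [368. 141.]
0.03 -0.0138 -0.0095 scene crop [366. 269.] wrist crop [270. 225.]
0.03 -0.0138 0.0095 scene crop [334. 294.] wrist crop [268. 159.]
0.03 0.0138 -0.0095 scene crop [310. 248.] wrist crop [371. 225.]
0.03 0.0138 0.0095 scene crop [278. 272.] wrist crop [372. 159.]
```

The pictures show the fingertips above the spacer's top face (tips at (265,152)/(380,152) in the wrist crop), roughly 25 mm higher than the TCP reading says. I open and feel downwards gently.

```bash
python3 nudge.py '[[0,0,0,0,0.8],[0,0,0,0,0.8],[0,0,0,0,0.8],[0,0,0,0,0.8],[0,0,0,0,0.8]]'
python3 nudge.py '[[0,0,0.002,0,0.8],[0,0,0,0,0.8]]'
python3 nudge.py '[[0,0,0.002,0,0.8],[0,0,0,0,0.8]]'
python3 nudge.py '[[0,0,0.002,0,0.8],[0,0,0,0,0.8]]'
```

```text
clock: 7.2
position: [0.6008, -0.2712, 0.0007]
ee_rot: [3.111, 0.436, -0.0]
force: [0.5, 0.3, 0.9]
width: 0.689
gripper_force: 0.0
clock: 7.4
position: [0.6006, -0.2711, -0.0015]
ee_rot: [-3.111, -0.436, 0.001]
force: [0.3, 0.3, -0.3]
width: 0.794
gripper_force: 0.0
clock: 7.6
position: [0.6006, -0.2711, -0.0036]
ee_rot: [-3.111, -0.436, 0.001]
force: [0.7, 0.2, -0.5]
width: 0.793
gripper_force: 0.0
clock: 7.8
position: [0.6006, -0.2712, -0.0055]
ee_rot: [-3.111, -0.436, 0.001]
force: [-0.2, 0.2, -0.7]
width: 0.8
gripper_force: 0.0
```

No contact even at −5.5 mm, so the reported TCP does lie beyond the real fingertips. I continue feeling for the shelf.

```bash
for k in 1; do python3 nudge.py '[[0,0,0.003,0,0.8],[0,0,0,0,0.8]]' | egrep 'pos|force:'
python3 nudge.py '[[0,0,0.003,0,0.8],[0,0,0,0,0.8]]'| egrep 'pos|force:'
python3 nudge.py '[[0,0,0.002,0,0.8],[0,0,0,0,0.8]]'| egrep 'pos|force:'; done
```

```text
position: [0.6006, -0.2712, -0.0087]
force: [-0.2, -0.7, -0.6]
gripper_force: 0.0
position: [0.6006, -0.2712, -0.0117]
force: [0.0, 0.5, 0.2]
gripper_force: 0.0
position: [0.6006, -0.2712, -0.0135]
force: [0.2, 0.5, -0.3]
gripper_force: 0.0
```

```bash
python3 - <<'E'
from h import *
w=cam("wrist")
cv2.imwrite("pics/c5.png",cv2.resize(w[0][150:330,110:400],(640,397),interpolation=3))
E
```

```text
(no output)
```

View pics/c5.png

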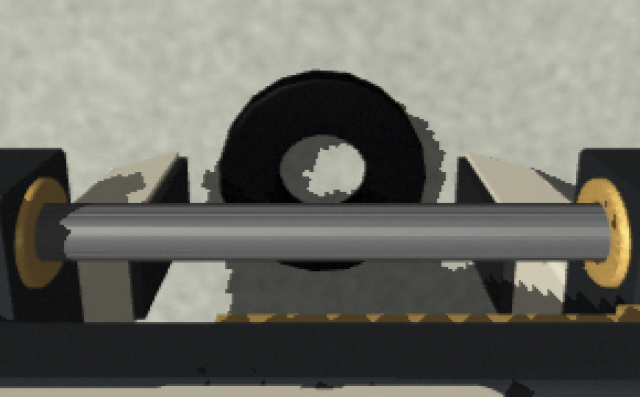

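Crop shows the real tip corners at (187,152) and (457,155): computed, they lie ~25 mm behind the reported TCP, i.e. now about level with the spacer's top. I lower 8 mm more and grip.

```bash
python3 nudge.py '[[0.0015,0,0.004,0,0.8],[0,0,0,0,0.8]]'| egrep 'pos|force:'
python3 nudge.py '[[0,0,0.004,0,0.8],[0,0,0,0,0.8]]'| egrep 'pos|force:'
python3 nudge.py '[[0,0,0,0,0.5],[0,0,0,0,0.5],[0,0,0,0,0.5],[0,0,0,0,0.5]]' 15
```

```text
position: [0.6022, -0.2706, -0.0177]
force: [-0.8, -0.8, -0.9]
gripper_force: 0.0
position: [0.6019, -0.2707, -0.0219]
force: [0.1, -0.6, -0.3]
gripper_force: 0.0
clock: 9.25
position: [0.6023, -0.2709, -0.0212]
ee_rot: [3.111, 0.436, 0.0]
force: [-0.4, -1.0, -0.0]
width: 0.633
gripper_force: 15.0
```

```bash
python3 nudge.py '[[0,0,-0.03,0,0.5],[0,0,-0.05,0,0.5],[0,0,-0.05,0,0.5],[0,0,-0.05,0,0.5],[0.01,-0.045,-0.04,0,0.5],[0.01,-0.045,0,0,0.5],[0.01,-0.045,0,0,0.5],[0.01,-0.045,0,0,0.5],[0.01,-0.045,0,0,0.5],[0.01,-0.045,0,0,0.5]]' 25
python3 nudge.py '[[0.01,-0.045,0,0,0.5],[0.01,-0.045,0,0,0.5],[0.01,-0.045,0,0,0.5],[0.01,-0.045,0,0,0.5],[0.01,-0.045,0,0,0.5],[0,0,0,0,0.5],[0,0,0,0,0.5],[0,0,0,0,0.5]]'
python3 - <<'E'
from h import *
v=cam("wrist");cv2.imwrite("pics/w6.png",v[0]);to(.6,.25,.2);print(pix(*v[1:],[.6,.25,.022]))
E
```

```text
clock: 10.25
position: [0.5857, -0.0013, 0.1918]
ee_rot: [3.111, 0.436, 0.001]
force: [0.5, -0.6, -0.7]
width: 0.627
gripper_force: 25.0
clock: 11.05
position: [0.5726, 0.2256, 0.1914]
ee_rot: [3.11, 0.434, -0.0]
force: [0.7, -0.3, -1.6]
width: 0.624
gripper_force: 25.0
d [ 0.0329 -0.0165 -0.0086] turn None yaw 0.2765 tilt 0.0011 t 11.1 j7 -1.86
[242.6934865  150.03967903]
```

View pics/w6.png

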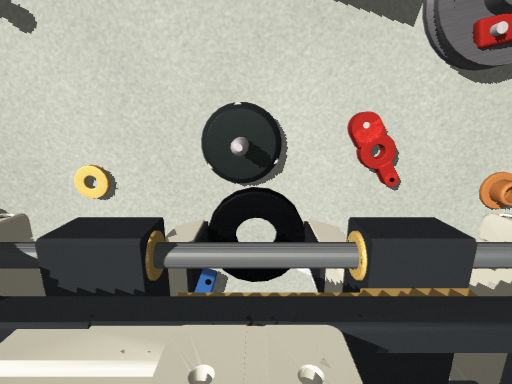

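Picture: round stand's top centred near (241,143), spindle tip (239,145), held spacer level at about (256,233), washer (92,182), flyweight (375,150).

```bash
cat >> h.py <<'E'
HSV["dark"]=((0,0,0),(180,255,75));HSV["bright"]=((0,0,110),(180,80,255))
def held(view,kind,guess_px,r,z):
    c,_=blob(view[0],kind,guess_px,r);h=hullc(c);print("held px",h.round(1),onz(*view[1:],h,z)[:2].round(4))
E
cat > st.py <<'E'
from h import *
v=cam("wrist")
look(v,"disc","dark",np.array([.602,.251,.018]),.056,.020)
c,h=look(v,"tip","bright",np.array([.602,.251,.065]),.016,.062)
print(cv2.boundingRect(c),v[0][int(h[1]),int(h[0])-14:int(h[0])+15].mean(1).round())
to(.602,.251,.07)
E
python3 st.py
python3 nudge.py '[[0.02,-0.016,0,0,0.5],[0,0,0,0,0.5],[0,0,0,0,0.5],[0,0,0,0,0.5]]'
python3 st.py
```

```text
disc px [241.4 143.8] d_px 78.8 plane [0.6071 0.2532] tri None
tip px [236.  145.2] d_px 13.2 plane [0.6073 0.2573] tri None
(230, 138, 13, 15) [ 47.  48.  45.  47.  47.  47.  48.  48. 173. 200. 214. 224. 229. 227.
 222. 221. 222. 219. 198. 121.  96.  89.  82.  79.  74.  71.  41.  25.
  25.]
d [ 0.0351 -0.0171  0.1215] turn None yaw 0.2762 tilt 0.0009 t 11.15 j7 -1.86
clock: 11.55
position: [0.5871, 0.2465, 0.1914]
ee_rot: [3.111, 0.434, -0.001]
force: [0.8, -0.8, -1.0]
width: 0.623
gripper_force: 25.0
disc px [254.5 162.4] d_px 82.4 plane [0.6033 0.2525] tri (array([0.6091, 0.2529, 0.0571]), np.float64(0.0012))
tip px [251.2 162.8] d_px 13.8 plane [0.6074 0.2572] tri (array([0.6074, 0.2573, 0.0623]), np.float64(0.0001))
(245, 155, 13, 16) [ 43.  41.  44.  44.  43.  43.  44.  44. 140. 192. 212. 218. 224. 223.
 221. 215. 211. 195. 154. 125.  99.  87.  82.  77.  74.  35.  22.  23.
  23.]
d [ 0.0156 -0.0002  0.1215] turn None yaw 0.2774 tilt 0.0007 t 11.6 j7 -1.88
```

```bash
sed -i 's/HSV\["bright"\]=((0,0,110)/HSV["bright"]=((0,0,62)/' h.py; rm r.pkl
python3 st.py | grep -v '^(' 
python3 nudge.py '[[-0.04,0,0,0,0.5],[0,0,0,0,0.5],[0,0,0,0,0.5],[0,0,0,0,0.5]]'|grep pos
python3 st.py| grep -v '^('
python3 -c "
from h import *
v=cam('wrist');i=v[0];print(np.round(i[215:250:4,190:320:3].mean(2)).astype(int)) if 0 else None
g=i[190:246].mean(2)
m=(g>90).astype(np.uint8)
for r in (200,206,212,218,236,240): print(r,''.join('#' if x>90 else '.' for x in i[r,190:325:1].mean(1)))
"
```

```text
disc px [254.5 162.4] d_px 82.4 plane [0.6033 0.2525] tri None
tip px [253.1 163.5] d_px 17.0 plane [0.6071 0.2551] tri None
 217. 217. 214. 152. 103.  92.  85.  80.  72.  49.  26.  21.  22.  23.
  23.]
d [ 0.0155 -0.      0.1216] turn None yaw 0.2776 tilt 0.0006 t 11.65 j7 -1.88
position: [0.5495, 0.2367, 0.192]
disc px [255.2 129.2] d_px 79.6 plane [0.6059 0.2533] tri (array([0.6064, 0.2533, 0.0435]), np.float64(0.0))
tip px [253.7 129.2] d_px 17.2 plane [0.6062 0.255 ] tri (array([0.6061, 0.255 , 0.0543]), np.float64(0.0001))
 225. 227. 225. 224. 223. 123.  78.  77.  76.  75.  45.  29.  26.  26.
  27.]
d [0.0541 0.0008 0.122 ] turn None yaw 0.2781 tilt 0.0012 t 12.1 j7 -1.9
200 #################################..................................................................####################################
206 ############################.............................................................................##############################
212 ########################....................................................................................###########################
218 #####################.......................................############.......................................########################
236 ######........................................########################################.......................................##########
240 ####............................................####################################...........................................########
```

```bash
python3 - <<'E'
from h import *
v=cam("wrist");o=arm.observe();p=o["position"]
for h in(.0333,.0212):print(pix(*v[1:],p+[0,0,h]))
to(.6068,.2547,.075)
E
```

```text
[255.023639   239.61811501]
[255.08862965 231.8030611 ]
d [ 0.0599 -0.0012  0.1166] turn None yaw 0.2783 tilt 0.0006 t 12.2 j7 -1.9
```

```bash
python3 nudge.py '[[0.03,-0.001,0,0,0.5],[0.03,0,0,0,0.5],[0,0,0.05,0,0.5],[0,0,0.05,0,0.5],[0,0,0.03,0,0.5],[0,0,0,0,0.5],[0,0,0,0,0.5],[0,0,0,0,0.5]]'|egrep 'pos|force:'
python3 -c "
from h import *
to(.6068,.2547,.003)"
```

```text
position: [0.6079, 0.2554, 0.064]
force: [0.4, 0.1, -0.5]
gripper_force: 25.0
d [-0.0014  0.0004  0.061 ] turn None yaw 0.2786 tilt 0.0038 t 13.0 j7 -1.91
```

```bash
python3 nudge.py '[[-0.0012,0,0.01,0,0.5],[0,0,0.01,0,0.5],[0,0,0.008,0,0.5],[0,0,0,0,0.5]]'|egrep 'pos|force:'
python3 nudge.py '[[0,0,0.01,0,0.5],[0,0,0.01,0,0.5],[0,0,0.008,0,0.5],[0,0,0,0,0.5]]'|egrep 'pos|force:'
```

```text
position: [0.604, 0.2535, 0.032]
force: [-0.2, -0.0, -0.7]
gripper_force: 25.0
position: [0.6039, 0.2535, 0.0037]
force: [-0.6, -0.2, -0.2]
gripper_force: 25.0
```

```bash
python3 nudge.py '[[0,0,0.002,0,0.5],[0,0,0,0,0.5],[0,0,0,0,0.75],[0,0,0,0,0.75],[0,0,-0.03,0,0.75],[0,0,-0.05,0,0.75],[0,0,-0.05,0,0.75],[-0.03,0,-0.05,0,0.75],[-0.02,0,0,0,0.75],[0,0,0,0,0.75]]'|egrep 'pos|force:'
python3 nudge.py '[[0,0,0,0,0.75],[0,0,0,0,0.75],[0,0,0,0,0.75]]'|egrep 'pos|force:'
rm r.pkl; python3 st.py
python3 -c "
from h import *
v=cam('wrist');cv2.imwrite('pics/w7.png',v[0][60:300,100:420])"
```

```text
position: [0.5598, 0.2416, 0.1787]
force: [-0.3, 0.5, -0.0]
gripper_force: 0.0
position: [0.5613, 0.2414, 0.1754]
force: [-0.2, -0.1, 0.2]
gripper_force: 0.0
disc px [258.3 141.1] d_px 85.6 plane [0.6052 0.2505] tri None
tip px [254.8 141.2] d_px 17.8 plane [0.6065 0.2551] tri None
(246, 132, 18, 19) [ 15.  15.  16.  15.   9.  12. 114. 166. 182. 190. 200. 210. 207. 206.
 208. 206. 204. 205. 205. 112.  74.  72.  70.  65.  55.  30.  13.  10.
  10.]
d [0.0419 0.002  0.1054] turn None yaw 0.2785 tilt 0.0013 t 15.15 j7 -1.9
```

View pics/w7.png

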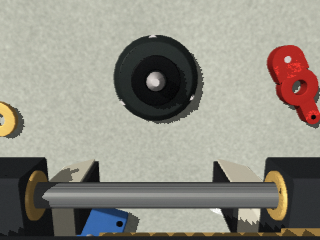

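The spacer sits concentric around the spindle on the stand (tip at (155,82) in the crop). Next the bushing.

```bash
python3 nudge.py '[[-0.006,0.044,0,0,0.75],[-0.006,0.044,0,0,0.75],[-0.006,0.044,0,0,0.75],[-0.006,0.044,0,0,0.75],[-0.006,0.044,0,0,0.75],[-0.006,0.044,0,0,0.75],[-0.006,0.044,0,0,0.75],[-0.006,0.044,0,0,0.75],[0,0,0,0,0.75],[0,0,0,0,0.75]]'|egrep 'pos'
python3 nudge.py '[[0,0,0,0,0.75],[0,0,0,0,0.75],[0,0,0,0,0.75]]'|egrep 'pos'
cat > bu.py <<'E'
from h import *
v=cam("wrist");look(v,"bush","bushing",np.array([.642,-.104,.013]),.05,.008)
i,K,T=v;X=np.array([.6425,-.104,.026]);p=pix(K,T,X)
to(.642,-.104,-.014)
E
python3 bu.py
python3 nudge.py '[[0.02,0,0.04,0,0.75],[0,0,0,0,0.75],[0,0,0,0,0.75],[0,0,0,0,0.75]]'|egrep 'pos'
python3 bu.py
```

```text
position: [0.6116, -0.1117, 0.1757]
position: [0.6118, -0.1087, 0.1765]
bush px [257.6 151.5] d_px 40.2 plane [ 0.6426 -0.1024] tri None
d [0.0304 0.0036 0.1905] turn None yaw 0.2805 tilt 0.0002 t 16.55 j7 -1.28
position: [0.6312, -0.1047, 0.1375]
bush px [256.3 172.1] d_px 44.0 plane [ 0.643  -0.1023] tri (array([ 0.642 , -0.1026,  0.0017]), np.float64(0.0))
d [0.0102 0.002  0.1519] turn None yaw 0.2786 tilt 0.0019 t 17.0 j7 -1.3
```

```bash
python3 nudge.py '[[0.011,0.0006,0.04,0,0.75],[0,0,0.04,0,0.75],[0,0,0.035,0,0.75],[0,0,0,0,0.75],[0,0,0,0,0.75],[0,0,0,0,0.75],[0,0,0,0,0.75]]'|egrep 'pos'
python3 -c "
from h import *
to(.6425,-.1024,-.014)"
```

```text
position: [0.6434, -0.1024, 0.024]
d [-0.001  -0.0003  0.038 ] turn None yaw 0.2785 tilt 0.004 t 17.7 j7 -1.33
```

```bash
python3 nudge.py '[[-0.0003,0,0.02,0,0.75],[0,0,0.012,0,0.75],[0,0,0.004,0,0.75],[0,0,0,0,0.75],[0,0,0,0,0.75]]' 15|egrep 'pos|force:'
python3 nudge.py '[[0,0,0,0,0.25],[0,0,0,0,0.25],[0,0,0,0,0.25],[0,0,0,0,0.25],[0,0,0,0,0.25]]' 20

```

```text
position: [0.6418, -0.1023, -0.014]
force: [0.6, -1.4, -0.0]
gripper_force: 0.0
clock: 18.7
position: [0.6414, -0.1023, -0.0145]
ee_rot: [3.111, 0.436, 0.0]
force: [-0.8, 0.4, 0.6]
width: 0.365
gripper_force: 0.0
```

```bash
python3 nudge.py '[[0,0,0,0,0.25],[0,0,0,0,0.25]]' 30|egrep 'pos|wid|force:'
python3 nudge.py '[[0,0,-0.04,0,0.25],[0,0,-0.05,0,0.25],[0,0,-0.05,0,0.25],[0,0,-0.05,0,0.25],[0.0065,-0.044,0,0,0.25],[0.0065,-0.044,0,0,0.25],[0.0065,-0.044,0,0,0.25],[0.0065,-0.044,0,0,0.25],[0.0065,-0.044,0,0,0.25],[0.0065,-0.044,0,0,0.25]]'|egrep 'pos|wid|force:'
python3 nudge.py '[[0.0065,-0.044,0,0,0.25],[0.0065,-0.044,0,0,0.25],[-0.02,0,0,0,0.25],[-0.02,0,0,0,0.25],[0,0,0,0,0.25],[0,0,0,0,0.25],[0,0,0,0,0.25],[0,0,0,0,0.25],[0,0,0,0,0.25]]'|egrep 'pos|wid|force:'
rm r.pkl;python3 st.py;python3 -c "
from h import *
to(.6066,.2548,.09)"
```

```text
position: [0.6414, -0.1023, -0.0145]
force: [0.7, -0.8, 1.0]
width: 0.34
gripper_force: 30.0
position: [0.6055, 0.1638, 0.1752]
force: [0.8, -0.1, -1.4]
width: 0.339
gripper_force: 30.0
position: [0.5565, 0.2393, 0.1752]
force: [-0.3, -0.6, -0.5]
width: 0.337
gripper_force: 30.0
disc px [255.8 135. ] d_px 83.2 plane [0.6067 0.2534] tri None
tip px [254.2 136.6] d_px 18.0 plane [0.6063 0.255 ] tri None
(245, 128, 19, 19) [ 21.  23.  22.  14.  11.  53. 171. 193. 203. 211. 222. 224. 223. 223.
 222. 221. 221. 221. 171.  99.  81.  78.  75.  73.  44.  24.   9.  15.
  16.]
d [0.047  0.0013 0.1053] turn None yaw 0.2783 tilt 0.0 t 20.85 j7 -1.89
d [ 0.0525 -0.0011  0.0853] turn None yaw 0.2783 tilt 0.0 t 20.85 j7 -1.89
```

```bash
python3 nudge.py '[[0.026,-0.001,0,0,0.25],[0.0255,0,0.0,0,0.25],[0,0,0.03,0,0.25],[0,0,0.03,0,0.25],[0,0,0.03,0,0.25],[0,0,0,0,0.25],[0,0,0,0,0.25],[0,0,0,0,0.25],[0,0,0,0,0.25],[0,0,0,0,0.25]]'|egrep 'pos|wid|force:'
python3 -c "
from h import *
to(.6056,.2545,.0205)"
```

```text
position: [0.606, 0.2549, 0.0868]
force: [0.1, -0.1, -1.2]
width: 0.338
gripper_force: 30.0
d [-0.0007  0.0003  0.0663] turn None yaw 0.2786 tilt 0.0021 t 21.85 j7 -1.9
```

```bash
python3 nudge.py '[[0,0,0.012,0,0.25],[0,0,0.012,0,0.25],[0,0,0.006,0,0.25],[0,0,0.006,0,0.25],[0,0,0,0,0.25],[0,0,0,0,0.25]]'|egrep 'pos|force:'
python3 nudge.py '[[0,0,0.008,0,0.25],[0,0,0.008,0,0.25],[0,0,0.006,0,0.25],[0,0,0.004,0,0.25],[0,0,0,0,0.25],[0,0,0,0,0.25]]'|egrep 'pos|force:'
```

```text
position: [0.6053, 0.2546, 0.0492]
force: [0.2, -0.5, -1.4]
gripper_force: 30.0
position: [0.6053, 0.2546, 0.0234]
force: [0.3, 0.1, -1.2]
gripper_force: 30.0
```

```bash
python3 nudge.py '[[0,0,0.002,0,0.25],[0,0,0.001,0,0.25],[0,0,0,0,0.25],[0,0,0,0,0.25]]'|egrep 'pos|force:'
python3 nudge.py '[[0,0,0,0,0.6],[0,0,0,0,0.6],[0,0,0,0,0.6],[0,0,-0.02,0,0.6],[0,0,-0.05,0,0.6],[0,0,-0.05,0,0.6],[-0.03,0,-0.04,0,0.75],[-0.02,0,0,0,0.75],[0,0,0,0,0.75],[0,0,0,0,0.75]]'|egrep 'pos|force:'
python3 nudge.py '[[0,0,0,0,0.75],[0,0,0,0,0.75],[0,0,0,0,0.75]]'|egrep 'pos|force:'
python3 - <<'E'
from h import *
v=cam("wrist");os.path.exists("r.pkl") and os.remove("r.pkl")
look(v,"b","bushing",np.array([.6065,.2545,.045]),.045,.037)
s=cam("scene");c,_=blob(s[0],"bushing",pix(*s[1:],[.6065,.2545,.045]),18);h=hullc(c);print("scene",h,onz(*s[1:],h,.045))
D=pickle.load(open("r.pkl","rb"));print(tri([D["b"][0],ray(*s[1:],h)]))
# carrier
g=np.array([.458,.088,.006]);t=cam("top");c,_=blob(t[0],"carrier",(227,218),28);print(onz(*t[1:],hullc(c),.006),cv2.minAreaRect(c))
pts=np.array([onz(*t[1:],p,.012)[:2] for p in c[:,0]],np.float32);print(cv2.minAreaRect(pts))
to(.458,.088,.15)
E
```

```text
position: [0.6053, 0.2546, 0.0205]
force: [0.9, -0.4, -1.7]
gripper_force: 30.0
position: [0.5573, 0.2407, 0.1806]
force: [0.1, -0.4, -0.5]
gripper_force: 0.0
position: [0.5575, 0.2408, 0.1796]
force: [0.3, -0.2, 0.1]
gripper_force: 0.0
b px [255.4 136.4] d_px 45.2 plane [0.6063 0.255 ] tri None
scene [309.41421569 259.30686275] [0.6104942  0.25916472 0.045     ]
(array([0.60603586, 0.25543355, 0.03811782]), np.float64(0.0005384883799834347))
[0.46080022 0.12121029 0.006     ] ((211.37278747558594, 215.9053192138672), (18.4615421295166, 10.615386009216309), 22.61986541748047)
((0.46156424283981323, 0.11803840100765228), (0.047875016927719116, 0.02738204412162304), 67.14871978759766)
d [-0.1375  0.1196  0.0301] turn None yaw 0.2787 tilt 0.0006 t 24.9 j7 -1.9
```

```bash
python3 nudge.py '[[0,0,0,-0.14,0.75],[0,0,0,-0.14,0.75],[0,0,0,-0.14,0.75],[0,0,0,-0.14,0.75],[0,0,0,-0.14,0.75],[0,0,0,-0.14,0.75],[0,0,0,-0.14,0.75],[0,0,0,-0.14,0.75],[0,0,0,0,0.75],[0,0,0,0,0.75]]'|egrep 'pos'
python3 -c "
from h import *
to(.455,.055,.18,1.41)"
```

```text
position: [0.5574, 0.2407, 0.1803]
d [-0.2008 -0.0682  0.0003] turn -0.0157 yaw 1.3943 tilt 0.0002 t 25.9 j7 -0.89
```

```bash
python3 nudge.py '[[-0.04,-0.0137,0,0,0.75],[-0.04,-0.0137,0,0,0.75],[-0.04,-0.0137,0,0,0.75],[-0.04,-0.0137,0,0,0.75],[-0.04,-0.0137,0,0,0.75],[0,0,0,0,0.75],[0,0,0,0,0.75],[0,0,0,0,0.75],[0,0,0,0,0.75],[0,0,0,0,0.75]]'|egrep 'pos'
cat > ca.py <<'E'
from h import *
v=cam("wrist");i,K,T=v
hsv=cv2.cvtColor(i,cv2.COLOR_BGR2HSV);p=pix(K,T,[.455,.085,.012])
m=cv2.inRange(hsv,(0,0,170),(180,60,255));roi=np.zeros_like(m);cv2.circle(roi,tuple(int(a) for a in p),90,255,-1);roi[212:]=0;m&=roi
cs,hi=cv2.findContours(m,cv2.RETR_CCOMP,cv2.CHAIN_APPROX_NONE)
for c,h in zip(cs,hi[0]):
    if cv2.contourArea(c)>60:
        q=hullc(c);P=np.array([onz(K,T,a,.012)[:2] for a in c[:,0]],np.float32)
        print("hole" if h[3]>=0 else "outer",cv2.contourArea(c),q.round(1),onz(K,T,q,.012)[:2].round(4),[np.round(a,4) for a in cv2.minAreaRect(P)])
cv2.imwrite("pics/w8.png",i)
E
python3 ca.py
```

```text
position: [0.4558, 0.0566, 0.1803]
outer 106.5 [204.3 196.7] [0.3845 0.0416] [array([0.3823, 0.0392]), array([0.0319, 0.0296]), np.float64(87.3108)]
outer 66.5 [226.3 175. ] [0.4184 0.0649] [array([0.4195, 0.0641]), array([0.0153, 0.0224]), np.float64(20.5442)]
outer 132.5 [283.7 123.7] [0.5002 0.1154] [array([0.4997, 0.1149]), array([0.0186, 0.0277]), np.float64(30.849)]
outer 3148.0 [276.7 149.4] [0.487  0.0861] [array([0.4905, 0.0729]), array([0.1183, 0.1192]), np.float64(77.2064)]
hole 729.5 [255.9 157.4] [0.4596 0.0806] [array([0.4593, 0.08  ]), array([0.0393, 0.0402]), np.float64(35.7335)]
```

View pics/w8.png

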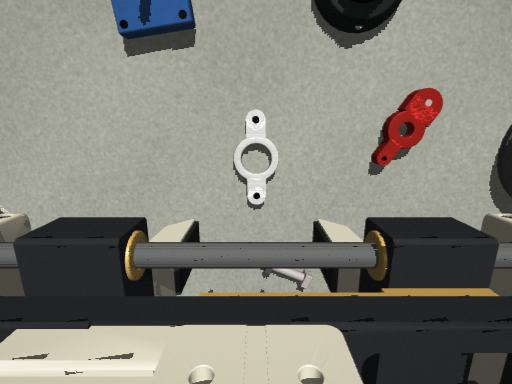

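Picture: carrier hub bore at (256,158), arms vertical in the image from (256,110) to (256,205), so the tool is aligned with it; spare pin well behind at (290,272).

```bash
cat > ca2.py <<'E'
from h import *
v=cam("wrist");i,K,T=v;p=pix(K,T,[.4596,.0806,.012])
m=cv2.inRange(cv2.cvtColor(i,cv2.COLOR_BGR2HSV),(0,0,170),(180,60,255))
cs,hi=cv2.findContours(m,cv2.RETR_CCOMP,cv2.CHAIN_APPROX_NONE)
c=min([c for c,h in zip(cs,hi[0]) if h[3]>=0 and cv2.contourArea(c)>300],key=lambda c:np.linalg.norm(hullc(c)-p))
(e,ax,_)=cv2.fitEllipse(c);D=pickle.load(open("r.pkl","rb"));D.setdefault("car",[]).append(ray(K,T,e));pickle.dump(D,open("r.pkl","wb"))
print(np.round(e,1),np.round(ax,1),onz(K,T,e,.008)[:2].round(4),tri(D["car"]) if len(D["car"])>1 else "")
to(.4598,.0803,-.022)
E
python3 ca2.py; python3 nudge.py '[[0,0,0.05,0,0.75],[0,0,0.03,0,0.75],[0,0,0,0,0.75],[0,0,0,0,0.75],[0,0,0,0,0.75],[0,0,0,0,0.75]]'|egrep 'pos';python3 ca2.py
```

```text
[255.5 156.6] [28.4 29.8] [0.4591 0.081 ] 
d [0.0243 0.     0.2023] turn None yaw 1.3996 tilt 0.0004 t 27.0 j7 -0.55
position: [0.4568, 0.0558, 0.1019]
[254.6 165.6] [37.9 41.7] [0.4597 0.0805] (array([0.45969458, 0.08254704, 0.02209578]), np.float64(0.00033507712833777425))
d [ 0.0247 -0.0013  0.1238] turn None yaw 1.3985 tilt 0.0025 t 27.65 j7 -0.63
```

```bash
python3 nudge.py '[[0.0245,-0.0005,0.03,0,0.75],[0,0,0.04,0,0.75],[0,0,0.025,0,0.75],[0,0,0,0,0.75],[0,0,0,0,0.75],[0,0,0,0,0.75],[0,0,0,0,0.75]]'|egrep 'pos|force:'
python3 ca2.py
```

```text
position: [0.4605, 0.0798, 0.0069]
force: [0.5, -0.1, 0.1]
gripper_force: 0.0Traceback (most recent call last):
  File "ca2.py", line 5, in <module>
    c=min([c for c,h in zip(cs,hi[0]) if h[3]>=0 and cv2.contourArea(c)>300],key=lambda c:np.linalg.norm(hullc(c)-p))
ValueError: min() iterable argument is empty
```

```bash
python3 nudge.py '[[0.0005,0,0.015,0,0.75],[0,0,0.009,0,0.75],[0,0,0.004,0,0.75],[0,0,0,0,0.75],[0,0,0,0,0.75],[0,0,0,0,0.75]]'|egrep 'pos|force:'
python3 nudge.py '[[0,0,0,0,0.5],[0,0,0,0,0.5],[0,0,0,0,0.5],[0,0,0,0,0.5],[0,0,0,0,0.5]]' 30
```

```text
position: [0.4596, 0.0803, -0.0223]
force: [-0.1, -0.2, 0.6]
gripper_force: 0.0
clock: 29.5
position: [0.4596, 0.0802, -0.0224]
ee_rot: [2.404, 2.022, 0.001]
force: [1.0, 1.0, 4.4]
width: 0.624
gripper_force: 30.0
```

```bash
python3 nudge.py '[[0,0,-0.03,0,0.5],[0,0,-0.05,0,0.5],[0,0,-0.05,0,0.5],[0,0,-0.05,0,0.5],[0.0217,0.0288,-0.02,0,0.5],[0.0217,0.0288,0,0,0.5],[0.0217,0.0288,0,0,0.5],[0.0217,0.0288,0,0,0.5],[0,0,0,0,0.5],[0,0,0,0,0.5]]'|egrep 'pos|wid|force:'
python3 nudge.py '[[0,0,0,0,0.5],[0,0,0,0,0.5],[0,0,0,0,0.5]]'|egrep 'pos|wid|force:'
cat > st2.py <<'E'
from h import *
v=cam("wrist");os.path.exists("r.pkl") and os.remove("r.pkl")
look(v,"b","bushing",np.array([.6065,.2548,.045]),.04,.037)
c,_=blob(v[0],"bushing",pix(*v[1:],[.6065,.2548,.045]),40);print(cv2.boundingRect(c))
cv2.imwrite("pics/w9.png",v[0]);to(.6065,.2548,.09)
E
python3 st2.py
```

```text
position: [0.5871, 0.1463, 0.1762]
force: [-0.4, 0.2, -0.3]
width: 0.623
gripper_force: 30.0
position: [0.5872, 0.1454, 0.1776]
force: [-0.8, -0.3, -1.4]
width: 0.621
gripper_force: 30.0
b px [255.8  79.9] d_px 49.0 plane [0.6059 0.2554] tri None
(232, 55, 49, 51)
d [1.11e-01 1.00e-04 8.76e-02] turn None yaw 1.3983 tilt 0.0005 t 30.85 j7 -0.72
```

View pics/w9.png

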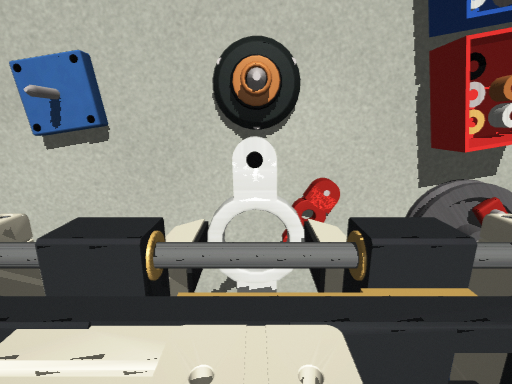

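Bushing concentric on the stand at (256,80), carrier held level with its bore at (257,237).

```bash
python3 nudge.py '[[0.037,0,0,0,0.5],[0.037,0,0,0,0.5],[0.036,-0.0004,0,0,0.5],[0,0,0.03,0,0.5],[0,0,0.03,0,0.5],[0,0,0.02,0,0.5],[0,0,0,0,0.5],[0,0,0,0,0.5],[0,0,0,0,0.5],[0,0,0,0,0.5]]'|egrep 'pos|force:'
python3 nudge.py '[[0,0,0,0,0.5],[0,0,0,0,0.5]]'|egrep 'pos|force:'
python3 -c "
from h import *
to(.606,.2542,.0185)"
```

```text
position: [0.607, 0.2549, 0.099]
force: [-0.3, -0.9, -2.3]
gripper_force: 30.0
position: [0.6064, 0.2545, 0.098]
force: [0.2, -0.2, -1.7]
gripper_force: 30.0
d [-0.0004 -0.0004  0.0795] turn None yaw 1.3986 tilt 0.0009 t 32.05 j7 -0.92
```

```bash
python3 nudge.py '[[-0.0004,-0.0004,0.02,0,0.5],[0,0,0.02,0,0.5],[0,0,0.01,0,0.5],[0,0,0.005,0,0.5],[0,0,0,0,0.5],[0,0,0,0,0.5]]'|egrep 'pos|force:'
python3 nudge.py '[[0,0,0.005,0,0.5],[0,0,0.005,0,0.5],[0,0,0.005,0,0.5],[0,0,0.005,0,0.5],[0,0,0,0,0.5],[0,0,0,0,0.5]]'|egrep 'pos|force:'
```

```text
position: [0.6061, 0.2545, 0.0432]
force: [-0.3, -0.3, -2.6]
gripper_force: 30.0
position: [0.6055, 0.2541, 0.0222]
force: [0.5, -0.4, -0.8]
gripper_force: 30.0
```

```bash
python3 nudge.py '[[0,0,0.003,0,0.5],[0,0,0.001,0,0.5],[0,0,0,0,0.5],[0,0,0,0,0.5]]'|egrep 'pos|force:'
python3 nudge.py '[[0,0,0,0,0.75],[0,0,0,0,0.75],[0,0,0,0,0.75],[0,0,-0.02,0,0.75],[0,0,-0.05,0,0.75],[0,0,-0.05,0,0.75],[-0.04,0,-0.04,0,0.75],[-0.03,0,0,0,0.75],[0,0,0,0,0.75],[0,0,0,0,0.75]]'|egrep 'pos|force:'
python3 nudge.py '[[0,0,0,0,0.75],[0,0,0,0,0.75],[0,0,0,0,0.75]]'|egrep 'pos|force:'
python3 - <<'E'
from h import *
v=cam("wrist");s=cam("scene")
i,K,T=v
m=cv2.inRange(cv2.cvtColor(i,cv2.COLOR_BGR2HSV),(0,0,170),(180,60,255));p=pix(K,T,[.606,.255,.052])
cs,hi=cv2.findContours(m,cv2.RETR_CCOMP,cv2.CHAIN_APPROX_NONE)
for c,h in zip(cs,hi[0]):
    if h[3]>=0 and cv2.contourArea(c)>300: e=cv2.fitEllipse(c);print(np.round(e[0],1),np.round(e[1],1),onz(K,T,e[0],.052))
a=cv2.resize(s[0][225:305,260:360],(500,400),interpolation=3);b=i[30:230,130:390];cv2.imwrite("pics/m10.png",np.hstack([a,cv2.resize(b,(300,400*0+231))[0:231] if 0 else cv2.copyMakeBorder(b,0,200,0,0,cv2.BORDER_CONSTANT)]))
to(.5,.4365,.18)
E
```

```text
position: [0.6057, 0.2542, 0.0184]
force: [0.3, -0.5, -2.3]
gripper_force: 30.0
position: [0.5946, 0.1888, 0.1741]
force: [-0.5, 1.7, 0.8]
gripper_force: 0.0
position: [0.5941, 0.1908, 0.1733]
force: [0.6, -0.1, -0.3]
gripper_force: 0.0
[256.2 125.4] [37.8 39.9] [0.60478404 0.25362614 0.052     ]
[239.2 142.2] [ 45.4 116.3] [0.58379235 0.23939555 0.052     ]
[279.6 125.6] [40.4 91.9] [0.62922288 0.24910766 0.052     ]
d [ 0.2265 -0.1348 -0.0065] turn None yaw 1.3997 tilt 0.0005 t 35.05 j7 -0.8
```

View pics/m10.png

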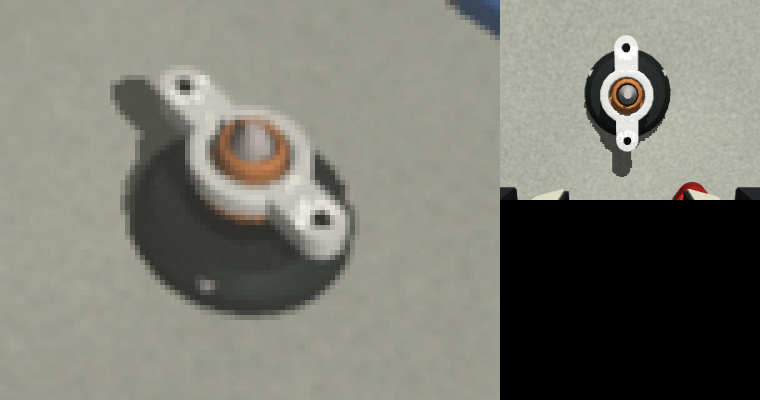

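Left: carrier nested round the bushing barrel, level; right: concentric at (626,94). Now the washer.

```bash
python3 nudge.py '[[0.0393,-0.027,0,0,0.75],[0.0393,-0.027,0,0,0.75],[0.0393,-0.027,0,0,0.75],[0.0393,-0.027,0,0,0.75],[0.0393,-0.027,0,0,0.75],[0,0,0,0,0.75],[0,0,0,0,0.75],[0,0,0,0,0.75],[0,0,0,0,0.75],[0,0,0,0,0.75]]'|egrep 'pos'
cat > wa.py <<'E'
from h import *
v=cam("wrist");look(v,"wash","washer",np.array([.4997,.4365,.005]),.045,.005);to(.4997,.4365,-.022)
E
rm -f r.pkl;python3 wa.py
python3 nudge.py '[[0.02,0.02,0.04,0,0.75],[0,0,0,0,0.75],[0,0,0,0,0.75],[0,0,0,0,0.75],[0,0,0,0,0.75]]'|egrep 'pos';python3 wa.py
```

```text
position: [0.4961, 0.4051, 0.1737]
wash px [256.4 152. ] d_px 36.0 plane [0.5018 0.4354] tri None
d [ 0.0314 -0.0017  0.1958] turn None yaw 1.3968 tilt 0.0004 t 36.1 j7 -1.19
position: [0.5183, 0.4231, 0.1355]
wash px [239.8 174.6] d_px 39.4 plane [0.5016 0.4355] tri (array([0.5018, 0.4356, 0.006 ]), np.float64(0.0001))
d [ 0.0098 -0.0209  0.1574] turn None yaw 1.3989 tilt 0.0022 t 36.65 j7 -1.19
```

```bash
python3 nudge.py '[[0.0092,-0.0188,0.03,0,0.75],[0,0,0.045,0,0.75],[0,0,0.035,0,0.75],[0,0,0.02,0,0.75],[0,0,0,0,0.75],[0,0,0,0,0.75],[0,0,0,0,0.75],[0,0,0,0,0.75]]'|egrep 'pos|force:'
python3 -c "
from h import *
to(.5017,.4355,-.021)"
```

```text
position: [0.5021, 0.4359, 0.0057]
force: [-0.0, 1.0, 0.4]
gripper_force: 0.0
d [-0.0006 -0.0004  0.0267] turn None yaw 1.3986 tilt 0.0029 t 37.45 j7 -1.3
```

```bash
python3 nudge.py '[[0,0,0.015,0,0.75],[0,0,0.007,0,0.75],[0,0,0.003,0,0.75],[0,0,0,0,0.75],[0,0,0,0,0.75]]'|egrep 'pos|force:'
python3 nudge.py '[[0,0,0,0,0.35],[0,0,0,0,0.35],[0,0,0,0,0.35],[0,0,0,0,0.35],[0,0,0,0,0.35],[0,0,0,0,0.35]]' 30
```

```text
position: [0.5012, 0.4351, -0.0214]
force: [-0.4, 0.0, 0.7]
gripper_force: 0.0
clock: 38.55
position: [0.5014, 0.4351, -0.0211]
ee_rot: [2.404, 2.022, 0.0]
force: [0.5, -0.4, 1.5]
width: 0.478
gripper_force: 30.0
```

```bash
python3 nudge.py '[[0,0,-0.03,0,0.35],[0,0,-0.05,0,0.35],[0,0,-0.05,0,0.35],[0,0,-0.05,0,0.35],[-0.0427,-0.0204,-0.01,0,0.35],[-0.0427,-0.0204,0,0,0.35],[-0.0427,-0.0204,0,0,0.35],[-0.0427,-0.0204,0,0,0.35],[-0.0427,-0.0204,0,0,0.35],[0,0,0,0,0.35]]'|egrep 'pos|wid|force:'
python3 nudge.py '[[0,0,0,0,0.35],[0,0,0,0,0.35],[0,0,0,0,0.35],[0,0,0,0,0.35]]'|egrep 'pos'
cat > pi.py <<'E'
from h import *
v=cam("wrist");i,K,T=v;G=np.array([.372,.286,.022])
c,h=look(v,"sq","blue",G,.075,.014)
P=cv2.convexHull(c);a=cv2.approxPolyDP(P,6,True)[:,0];print("corners",a.tolist(),np.array([onz(K,T,q,.022)[:2].round(3) for q in a]).tolist())
m=cv2.inRange(cv2.cvtColor(i,cv2.COLOR_BGR2HSV),(0,0,62),(180,75,255));r=np.zeros_like(m);cv2.fillConvexPoly(r,P,255);r=cv2.erode(r,np.ones((7,7)));m&=r
cs,_=cv2.findContours(m,cv2.RETR_EXTERNAL,cv2.CHAIN_APPROX_NONE)
for k in cs:
    if cv2.contourArea(k)>15: print(cv2.contourArea(k),hullc(k).round(1),cv2.boundingRect(k),"z.06",onz(K,T,hullc(k),.06)[:2].round(4),"z.045",onz(K,T,hullc(k),.045)[:2].round(4))
cv2.imwrite("pics/w11.png",i)
to(.372,.286,.09)
E
rm -f r.pkl;python3 pi.py
```

```text
position: [0.36, 0.2359, 0.1677]
force: [0.4, 0.4, -1.1]
width: 0.481
gripper_force: 30.0
position: [0.3646, 0.2431, 0.1686]
sq px [259.3 143.7] d_px 79.8 plane [0.3754 0.2842] tri None
corners [[289, 104], [297, 174], [231, 183], [220, 115]] [[0.416, 0.323], [0.414, 0.242], [0.334, 0.244], [0.337, 0.324]]
89.0 [259.7 146.8] (255, 141, 11, 13) z.06 [0.3753 0.2842] z.045 [0.3753 0.283 ]
d [0.0437 0.0002 0.0786] turn None yaw 1.3995 tilt 0.0007 t 40.0 j7 -1.04
```

```bash
python3 nudge.py '[[-0.025,0.02,0,0,0.35],[0,0,0,0,0.35],[0,0,0,0,0.35],[0,0,0,0,0.35],[0,0,0,0,0.35]]'|egrep 'pos'
python3 pi.py;python3 -c "
from h import *
to(.3754,.2834,.06)"
```

```text
position: [0.3793, 0.2148, 0.1687]
sq px [242.6 121.5] d_px 82.2 plane [0.3752 0.2846] tri (array([0.3754, 0.2845, 0.0184]), np.float64(0.0))
corners [[272, 80], [282, 152], [214, 162], [202, 91]] [[0.416, 0.323], [0.415, 0.242], [0.334, 0.244], [0.337, 0.325]]
90.5 [241.4 122.9] (236, 118, 12, 11) z.06 [0.3757 0.2826] z.045 [0.375  0.2828]
d [ 0.069  -0.0194  0.0788] turn None yaw 1.3998 tilt 0.0002 t 40.55 j7 -0.96
d [ 0.067  -0.0156  0.1088] turn None yaw 1.3998 tilt 0.0002 t 40.55 j7 -0.96
```

```bash
python3 nudge.py '[[0.033,-0.008,0,0,0.35],[0.0337,-0.0075,0,0,0.35],[0,0,0.04,0,0.35],[0,0,0.04,0,0.35],[0,0,0.015,0,0.35],[0,0,0,0,0.35],[0,0,0,0,0.35],[0,0,0,0,0.35],[0,0,0,0,0.35],[0,0,0,0,0.35]]'|egrep 'pos|force:'
python3 nudge.py '[[0,0,0,0,0.35],[0,0,0,0,0.35]]'|egrep 'pos'
python3 -c "
from h import *
to(.3754,.2831,.002)"
```

```text
position: [0.3764, 0.2827, 0.0746]
force: [0.7, -0.4, -1.1]
gripper_force: 30.0
position: [0.376, 0.2824, 0.074]
d [ 0.0005 -0.0007  0.072 ] turn None yaw 1.3985 tilt 0.0005 t 41.75 j7 -1.24
```

```bash
python3 nudge.py '[[0.0006,-0.0004,0.015,0,0.35],[0,0,0.012,0,0.35],[0,0,0.01,0,0.35],[0,0,0.005,0,0.35],[0,0,0,0,0.35],[0,0,0,0,0.35]]'|egrep 'pos|force:'
python3 nudge.py '[[0,0,0.012,0,0.35],[0,0,0.008,0,0.35],[0,0,0.005,0,0.35],[0,0,0.002,0,0.35],[0,0,0,0,0.35],[0,0,0,0,0.35]]'|egrep 'pos|force:'
```

```text
position: [0.3755, 0.2833, 0.0318]
force: [0.3, 1.0, -0.8]
gripper_force: 30.0
position: [0.3756, 0.2832, 0.0048]
force: [-0.5, 0.1, -1.0]
gripper_force: 30.0
```

```bash
python3 nudge.py '[[0,0,0.002,0,0.35],[0,0,0.001,0,0.35],[0,0,0,0,0.35],[0,0,0,0,0.35]]'|egrep 'pos|force:'
python3 nudge.py '[[0,0,0,0,0.65],[0,0,0,0,0.65],[0,0,0,0,0.65],[0,0,-0.02,0,0.65],[0,0,-0.05,0,0.65],[0,0,-0.05,0,0.75],[-0.02,0,-0.05,0,0.75],[-0.02,0,0,0,0.75],[0,0,0,0,0.75],[0,0,0,0,0.75]]'|egrep 'pos|force:'
python3 nudge.py '[[0,0,0,0,0.75],[0,0,0,0,0.75],[0,0,0,0,0.75]]'|egrep 'pos|force:'
python3 - <<'E'
from h import *
v=cam("wrist");os.path.exists("r.pkl") and os.remove("r.pkl")
look(v,"w","washer",np.array([.3755,.2835,.027]),.045,.027)
s=cam("scene");c,_=blob(s[0],"washer",pix(*s[1:],[.3755,.2835,.027]),18);h=hullc(c)
D=pickle.load(open("r.pkl","rb"));print(tri([D["w"][0],ray(*s[1:],h)]))
E
```

```text
position: [0.3755, 0.2831, 0.0018]
force: [0.5, 0.6, -1.0]
gripper_force: 30.0
position: [0.3689, 0.2448, 0.1681]
force: [-1.1, -0.2, -1.3]
gripper_force: 0.0
position: [0.3685, 0.2456, 0.1676]
force: [-1.0, 0.3, 0.1]
gripper_force: 0.0
w px [256.2 147.7] d_px 39.0 plane [0.3749 0.2837] tri None
(array([0.37473705, 0.28406212, 0.02626158]), np.float64(0.0004898861370121604))
```

```bash
python3 nudge.py '[[0,0,0,0.15,0.75],[0,0,0,0.15,0.75],[0,0,0,0.15,0.75],[0,0,0,0.15,0.75],[0,0,0,0,0.75],[0,0,0,0,0.75],[0,0,0,0,0.75]]'|egrep 'pos'
python3 -c "
from h import *
to(.62,.059,.18,.8)"
```

```text
position: [0.3688, 0.2452, 0.1681]
d [ 0.0407  0.31   -0.0119] turn 0.0025 yaw 0.8025 tilt 0.0002 t 45.45 j7 -1.62
```

Washer seated (its mid-height measures 26–27 mm). On to the flyweight.

```bash
python3 nudge.py '[[0.006,0.0443,-0.002,0,0.75],[0.006,0.0443,0,0,0.75],[0.006,0.0443,0,0,0.75],[0.006,0.0443,0,0,0.75],[0.006,0.0443,0,0,0.75],[0.006,0.0443,0,0,0.75],[0.005,0.0443,0,0,0.75],[0,0,0,0,0.75],[0,0,0,0,0.75],[0,0,0,0,0.75]]'|egrep 'pos'
python3 nudge.py '[[0,0,0,0,0.75],[0,0,0,0,0.75],[0,0,0,0,0.75]]'|egrep 'pos'
cat > fl.py <<'E'
from h import *
v=cam("wrist");i,K,T=v;G=np.array([.648,.088,.01]);HSV["red"]=((0,120,50),(8,255,255))
c,m=blob(i,"red",pix(K,T,G),65)
P=np.array([onz(K,T,a,.009)[:2] for a in c[:,0]],np.float32);r=cv2.minAreaRect(P);print("rect",np.round(r[0],4),np.round(r[1],4),r[2])
d=cv2.fitLine(P,cv2.DIST_L2,0,.01,.01).ravel();print("yaw line",np.arctan2(d[1],d[0])%np.pi)
cs,hi=cv2.findContours(m,cv2.RETR_CCOMP,cv2.CHAIN_APPROX_NONE)
for k,h in zip(cs,hi[0]):
    if h[3]>=0 and cv2.contourArea(k)>8: e=hullc(k);print("hole",cv2.contourArea(k),e.round(1),onz(K,T,e,.010)[:2].round(4))
cv2.imwrite("pics/w12.png",i)
to(.648,.088,-.02,.8)
E
python3 fl.py
```

```text
position: [0.6188, 0.0593, 0.17]
position: [0.6194, 0.0587, 0.1705]
rect [0.6455 0.0845] [0.1066 0.0454] 46.8076057434082
yaw line 0.7999255
hole 19.0 [257.2 183.5] [0.615  0.0519]
hole 174.0 [256.9 148.4] [0.6453 0.0836]
hole 52.5 [256.9 116.1] [0.6718 0.111 ]
d [ 4.100e-02 -1.000e-04  1.905e-01] turn -0.0004 yaw 0.7996 tilt 0.0003 t 46.8 j7 -1.11
```

View pics/w12.png

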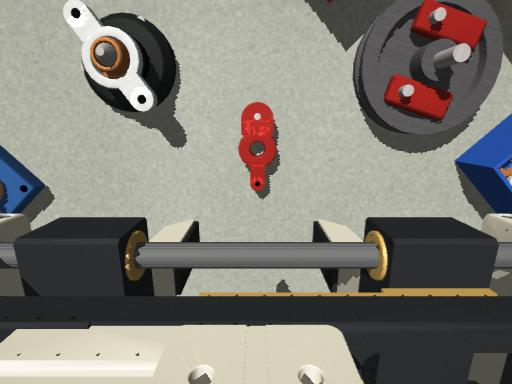

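Picture: flyweight upright in the image, eye bore at (257,148), tail hole (257,116), lug hole (257,183), so the tool is aligned with its x axis.

```bash
python3 nudge.py '[[0.02,0.015,0.04,0.008,0.75],[0,0,0,0,0.75],[0,0,0,0,0.75],[0,0,0,0,0.75],[0,0,0,0,0.75]]'|egrep 'pos'
python3 fl.py; python3 -c "
from h import *
to(.6453,.0837,-.019)"
```

```text
position: [0.6447, 0.0622, 0.1318]
rect [0.6452 0.0836] [0.1074 0.0455] 43.61764907836914
yaw line 0.8038867
hole 20.0 [243.2 208.5] [0.6143 0.0518]
hole 191.0 [242.5 169.8] [0.6455 0.0838]
hole 64.5 [241.3 135.4] [0.6712 0.1109]
d [ 0.0204 -0.0161  0.1517] turn -0.0091 yaw 0.7909 tilt 0.0021 t 47.35 j7 -1.13
d [ 0.0155 -0.015   0.1507] turn None yaw 0.7909 tilt 0.0021 t 47.35 j7 -1.13
```

```bash
python3 nudge.py '[[0.0155,-0.015,0.03,-0.013,0.75],[0,0,0.045,0,0.75],[0,0,0.03,0,0.75],[0,0,0.015,0,0.75],[0,0,0,0,0.75],[0,0,0,0,0.75],[0,0,0,0,0.75],[0,0,0,0,0.75],[0,0,0,0,0.75]]'|egrep 'pos|force:'
python3 -c "
from h import *
to(.6453,.0837,-.0195)"
```

```text
position: [0.6453, 0.0836, 0.0113]
force: [-0.1, -0.7, -0.5]
gripper_force: 0.0
d [ 0.     -0.0001  0.0308] turn None yaw 0.8035 tilt 0.0017 t 48.25 j7 -1.21
```

```bash
python3 nudge.py '[[0,0,0.015,0,0.75],[0,0,0.01,0,0.75],[0,0,0.005,0,0.75],[0,0,0,0,0.75],[0,0,0,0,0.75]]'|egrep 'pos|force:'
python3 nudge.py '[[0,0,0,0,0.35],[0,0,0,0,0.35],[0,0,0,0,0.35],[0,0,0,0,0.35],[0,0,0,0,0.35],[0,0,0,0,0.35]]' 45
```

```text
position: [0.6445, 0.0837, -0.0201]
force: [-0.5, -0.8, -0.2]
gripper_force: 0.0
clock: 49.35
position: [0.6449, 0.0835, -0.0195]
ee_rot: [2.891, 1.229, 0.001]
force: [-0.2, -0.5, 2.9]
width: 0.491
gripper_force: 45.0
```

```bash
python3 nudge.py '[[0,0,-0.03,0,0.35],[0,0,-0.05,0,0.35],[0,0,-0.05,0,0.35],[0,0,-0.05,0,0.35],[-0.0147,-0.0438,-0.01,0,0.35],[-0.0147,-0.0438,0,0,0.35],[-0.0147,-0.0438,0,0,0.35],[-0.0147,-0.0438,0,0,0.35],[-0.0147,-0.0438,0,0,0.35],[-0.0147,-0.0438,0,0,0.35]]'|egrep 'pos|wid|force:'
python3 nudge.py '[[0,0,0,0,0.35],[0,0,0,0,0.35],[0,0,0,0,0.35],[0,0,0,0,0.35],[0,0,0,0,0.35]]'|egrep 'pos|wid|force:'
cat > pw.py <<'E'
from h import *
v=cam("wrist");i,K,T=v;os.path.exists("r.pkl") and os.remove("r.pkl")
c,h=look(v,"w","washer",np.array([.3755,.2835,.027]),.045,.027)
m=cv2.inRange(cv2.cvtColor(i,cv2.COLOR_BGR2HSV),(0,0,62),(180,75,255));r=np.zeros_like(m);cv2.fillConvexPoly(r,cv2.convexHull(c),255);m&=cv2.erode(r,np.ones((3,3)))
k=max(cv2.findContours(m,cv2.RETR_EXTERNAL,cv2.CHAIN_APPROX_NONE)[0],key=cv2.contourArea);print(cv2.contourArea(k),hullc(k),onz(K,T,hullc(k),.05)[:2])
look(v,"sq","blue",np.array([.3755,.2835,.022]),.075,.014)
to(.3751,.2829,.075)
E
python3 pw.py
```

```text
position: [0.392, 0.2027, 0.1699]
force: [-0.5, 1.0, -1.2]
width: 0.481
gripper_force: 45.0
position: [0.3949, 0.2019, 0.1699]
force: [-0.6, -0.5, -2.6]
width: 0.488
gripper_force: 45.0
w px [194.3 141.7] d_px 39.2 plane [0.3751 0.2837] tri None
144.0 [192.47727273 142.78679654] [0.37744402 0.28183281]
sq px [196.5 140. ] d_px 80.2 plane [0.3759 0.2846] tri None
d [ 0.0445 -0.0703  0.0949] turn None yaw 0.8023 tilt 0.0005 t 50.9 j7 -1.49
```

```bash
python3 nudge.py '[[0.0224,-0.0352,0,0,0.35],[0.0224,-0.0352,0,0,0.35],[0,0,0.04,0,0.35],[0,0,0.035,0,0.35],[0,0,0.015,0,0.35],[0,0,0,0,0.35],[0,0,0,0,0.35],[0,0,0,0,0.35],[0,0,0,0,0.35],[0,0,0,0,0.35]]'|egrep 'pos|force:'
python3 nudge.py '[[0,0,0,0,0.35],[0,0,0,0,0.35]]'|egrep 'pos'
python3 -c "
from h import *
to(.3752,.2831,.0135)"
```

```text
position: [0.3752, 0.2838, 0.081]
force: [-0.6, 0.0, -1.6]
gripper_force: 45.0
position: [0.3748, 0.2836, 0.0804]
d [-0.0001  0.0007  0.0669] turn None yaw 0.8036 tilt 0.0005 t 52.1 j7 -1.79
```

```bash
python3 nudge.py '[[0,0.0006,0.012,0,0.35],[0,0,0.01,0,0.35],[0,0,0.008,0,0.35],[0,0,0.006,0,0.35],[0,0,0,0,0.35],[0,0,0,0,0.35]]'|egrep 'pos|force:'
python3 nudge.py '[[0,0,0.01,0,0.35],[0,0,0.008,0,0.35],[0,0,0.006,0,0.35],[0,0,0.003,0,0.35],[0,0,0,0,0.35],[0,0,0,0,0.35]]'|egrep 'pos|force:'
```

```text
position: [0.3749, 0.2832, 0.044]
force: [0.1, 0.2, -1.2]
gripper_force: 45.0
position: [0.3751, 0.2833, 0.0172]
force: [0.5, 0.8, -1.7]
gripper_force: 45.0
```

```bash
python3 nudge.py '[[0,0,0.002,0,0.35],[0,0,0.0015,0,0.35],[0,0,0,0,0.35],[0,0,0,0,0.35]]'|egrep 'pos|force:'
python3 nudge.py '[[0,0,0,0,0.7],[0,0,0,0,0.7],[0,0,0,0,0.7],[0,0,-0.02,0,0.7],[0,0,-0.05,0,0.7],[0,0,-0.05,0,0.75],[-0.02,0,-0.04,0,0.75],[-0.02,0,0,0,0.75],[0,0,0,0,0.75],[0,0,0,0,0.75]]'|egrep 'pos|force:'
python3 nudge.py '[[0,0,0,0,0.75],[0,0,0,0,0.75],[0,0,0,0,0.75]]'|egrep 'pos|force:'
python3 - <<'E'
from h import *
HSV["red"]=((0,120,50),(8,255,255))
v=cam("wrist");i,K,T=v;s=cam("scene");t=cam("top");G=np.array([.3755,.2835,.041])
c,m=blob(i,"red",pix(K,T,G),80)
cs,hi=cv2.findContours(m,cv2.RETR_CCOMP,cv2.CHAIN_APPROX_NONE)
for k,h in zip(cs,hi[0]):
    if h[3]>=0 and cv2.contourArea(k)>8: e=hullc(k);print("hole",cv2.contourArea(k),e.round(1),onz(K,T,e,.045)[:2].round(4))
b,_=blob(s[0],"red",pix(*s[1:],G),26);print("tri",tri([ray(K,T,hullc(c)),ray(*s[1:],hullc(b))]))
for n,im,q in(("spare",t[0],(291,211)),("spring",t[0],(419,203))):
    a=cv2.imread("pics/top0.png")[q[1]-22:q[1]+22,q[0]-18:q[0]+18].astype(int);d=im[q[1]-22:q[1]+22,q[0]-18:q[0]+18].astype(int);print(n,"diff",np.abs(a-d).mean())
E
```

```text
position: [0.3751, 0.2831, 0.0137]
force: [0.7, -0.4, -2.6]
gripper_force: 45.0
position: [0.3475, 0.2542, 0.1737]
force: [0.8, -0.9, -0.4]
gripper_force: 0.0
position: [0.3473, 0.2547, 0.1731]
force: [0.2, -0.0, 0.4]
gripper_force: 0.0
hole 23.5 [255.8 185.2] [0.3449 0.2525]
hole 214.0 [256.1 146.5] [0.3756 0.2838]
hole 62.5 [256.1 111.3] [0.4014 0.3107]
tri (array([0.37936197, 0.28908784, 0.04191506]), np.float64(0.0011125656413243038))
spare diff 8.40172558922559
spring diff 7.851641414141414
```

```bash
python3 - <<'E'
from h import *
t=cam("top")[0];o=cv2.imread("pics/top0.png");ok=True
for n,q in(("spare",(291,211)),("spring",(419,203))):
    r=cv2.matchTemplate(t[q[1]-35:q[1]+35,q[0]-35:q[0]+35],o[q[1]-20:q[1]+20,q[0]-18:q[0]+18],cv2.TM_CCOEFF_NORMED);_,m,_,l=cv2.minMaxLoc(r);sh=(l[0]-17,l[1]-15);print(n,sh,m);ok&=max(map(abs,sh))<=2
print(ok, ok and arm.sign_off())
E
```

```text
spare (0, 0) 0.9997074007987976
spring (0, 0) 0.9998474717140198
the job is handed in; nothing more can be done
True None
```

Both governor stacks are made up and everything is let go: spacer, bushing and carrier on the spindle, washer and flyweight on the pin. They measure seated and centred within about 2 mm (carrier and spacer checked by picture). The spring and spare pin did not move, and the job is handed in at about 54 s; no verdict came back.

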